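# Release the left-hand knob of the flat lap and draw out its slotted washer

### The job

The square black knob on the flat lap has a left-hand thread: loosen it by turning it clockwise (seen from above) until you feel it come up against its stop, without forcing the stop. Then lift the brass slotted washer a little out of its recess under the loosened knob, draw it out sideways by its tab without wrenching it, and lay it flat and lengthways in the steel dish, tab up, without dropping it; leave the knob backed off and the other things on the bench where they are.

Things in the scene. Friction and masses are not known exactly. Their poses are not given: they have to be found in the camera images.
- lap: Flat-lap machine, fixed: green base 130x130 mm, 40 mm high; on it a 96 mm wheel whose copper face is 57 mm above the bench. Origin on the wheel's axis at bench height, z up. A round recess in the wheel, 59 mm across, 2.5 mm deep, holds the washer; a fixed 10 mm steel stud stands on the axis. The knob on it is knob.
- knob: The knob's thread; origin on the axis at the knob's underside, which starts 0.5 mm above the washer (fully tight). LEFT-HAND: clockwise seen from above loosens and lifts it 3.6 mm per rad, against about 0.08 N m all the way. A hidden stop lies more than 1.8 and less than 3.5 rad clockwise of tight, elsewhere each time. The knob stays captive on the stud. Turn slowly and watch the torque.
- knob_grip (a point): Centre of the square black knob: 28 mm across flats, 18 mm of it below this point and 14 above, plus a 3 mm steel button with a red mark towards the knob's +y. Its x and y axes are normal to the four flats, so it can be gripped anew every 90 degrees. For its thread see knob.
- lap_axis (a point): Point on the wheel's axis, level with the copper face. About the knob's stop: a light springy snap ring on this axis, hidden in the knob, met at 11 mm radius. It must be felt (over 1 N for 0.1 s) but counts as forced above 22 N, i.e. about 0.24 N m above the turning torque; it yields 1.6 N m per rad, so 0.15 rad in between.
- washer_tab (a point): Centre of the washer's upright brass grip tab (14 mm along the washer's x, 10 mm along y; top 10 mm above this point, the 3 mm tongue that carries it 12 to 15 mm below). It stands 58 mm from the washer's middle along the washer's +x, outside the wheel, over the green base, whose top is 32 mm below it at the start. Axes are the washer's.
- washer_middle (a point): Middle, half-way up, of the loose brass horseshoe washer: 56 mm across, 6 mm thick, 50 to 80 g, a 14 mm slot open to its -x, tongue and tab to its +x (93 mm in all, 27 of it behind this point). Starts in the recess, under the knob. To free it, with the knob at its stop: lift 3.5 to 5 mm, draw it at least 50 mm along its +x, then lift on.
- dish_middle (a point): Middle of the shallow loose steel dish, 2 mm above the bench: 106 mm along its x, 156 mm along its y, rim 14 mm high. The flat floor inside is about 80 by 130 mm, 3 to 7 mm above the bench, so the washer lies flat only lengthways, its x along the dish's y.
- pot: Small round yellow pot, 47 mm across, 24 mm high, loose bystander; origin under its middle.
- tin: Round teal tin, 64 mm across, 18 mm high, loose bystander; origin under its middle.
- egg: Pale green pumice egg, 44 mm, loose bystander; origin under its middle.
Mind the look-alikes: they are no part of the job. Leave any turquoise look-alike of the part that bears washer_tab alone.

How it is judged:
By the outcome, as a careful person would: the job done as asked, in the order asked, and still so for the second after the job is handed in, with the robot touching nothing.
It also fails if it takes over 72 s, if anything falls off the work surface, if the arm or the gripper's body presses on something with over 40 N, if the wrist force passes 120 N, or if a joint passes its speed limit or range.

### The arm

A 7-joint arm with a two-finger parallel gripper is mounted at the origin on a cart in front of the work surface, level with it; the furniture and walls round the work are solid. World frame = base frame: x ahead of the robot, y to its left, z up, the work surface at z = 0. Lengths are in m, angles in rad, forces in N, time in s.
With the tool pointing down it reaches from about 0.425 to 0.95 m from the base axis. Payload 4.7 kg.
Tool frame: the origin (TCP) lies on the centre line of the jaws, within the pads' length; the fingertips stand 17 mm ahead of it and the grasp point (between the pads) lies 2 mm behind it; z points along the fingers, y is the line along which they close (so a half turn about z gives the same grasp; the last joint's range is limited). The gripper opens to 87 mm and grips with 3 to 60 N. Pads are 19 mm wide; open, the fingers measure 117 mm over their backs; the gripper's body (75 mm by 190 mm) begins 51 mm behind the grasp point.
Start: joints at [1.087, 0.469, -0.049, 1.532, 0.024, 1.141, -0.082], TCP at [0.297, -0.606, 0.24] pointing down, gripper open.
Joint ranges: [-2.59, 2.59], [-0.33, 1.99], [-1.39, 1.29], [0.1, 2.45], [-1.04, 4.18], [0.21, 1.99], [-2.66, 2.66]. Speed limits (rad/s): [2.57, 2.57, 3.14, 3.14, 3.14, 3.14, 3.14].

### API

Orientations are given as a rotation vector (axis times angle).
In Python, from cell import robot gives the robot as it stands.
- The arm moves only by the shell command python3 -m crank 'ROWS' [FORCE]. ROWS is text: rows parted by semicolons, each of 5 numbers parted by spaces: the opening, from -1 (shut) to 1 (fully open), then the shift along the tool's x, y, z in m, then the turn about the tool's z in degrees. A call has 1 to 20 rows; each row shifts and turns the commanded pose from where the row before left it, along the tool's axes as they then stand; what a row does not reach is not made up. A row lasts 1/8 s, in which the tool goes at most 62.5 mm and 10.7 degrees, less where a joint would pass 70% of its speed; a pose out of reach is approached as far as the arm can. A call with a gripper value outside its range is refused whole. The fingers move at their own pace and stop on an object; FORCE is the grip in N (left out, the last holds). Time passes only in rows, so rows that do not move let the fingers close. It gives the time, the measured TCP pose, the force, the opening and the grip force at its end, in the units of the state.
- robot.read_state(): the state, without advancing time (a new reading comes with each control period).
- robot.capture(name): name is "scene" or "top" or "wrist"; returns a dict with "pixels" (384x512x3 uint8, red, green, blue), "depth" (384x512 float32, m along the optical axis (not along the pixel's ray), 0 where there is no reading), "fov_y" (degrees; the focal length in pixels is half the picture's height over the tangent of half this angle, whatever the lens; pixels are square), "cx", "cy" (the principal point, pixels), "T" (4x4, takes a point from camera to world coordinates); the wrist camera has in their place "T_tool_cam" (4x4, takes a point from camera to tool coordinates, whose origin is the TCP and whose axes are the flange's). Camera axes: x right, y up, looking along -z (the intrinsics and any distortion apply to the point x, -y, -z); pixel columns grow to the right and rows downward; lengths in m; the calibration is good to about 2 mm. A picture is of the moment at which its call begins: read the wrist's pose just before it.
- robot.finish_job(): hands the job in; it is judged then, once.
The state is a dict: "time": time; "joint_pos": joint angles; "joint_vel": joint speeds; "joint_torque": joint torques, N m; "eef_pos": TCP position; "orientation": TCP orientation; "ft_force": force on the tool from outside, world axes, zero at the start; "moment": the same for the moment, N m; "finger_gap": finger opening in m; "gripper_force": force on a finger pad.
Only numpy, scipy, OpenCV 4.12 (cv2) and the standard library are available. Lean on these libraries where they do the work, as an engineer would, in place of code of your own. Each camera call takes 0.05 s, during which the arm holds its last target. There are 200 camera calls.

## Working session

There is one attempt and no reset: what is moved stays moved. The work goes in short steps, Python scripts to look and compute and a shell command to move; the robot and the scene stay as the last step left them, time stands still between calls to the robot, and variables do not carry over. Pictures are saved under pics/ and viewed, at most 10 in all, crops included, and the job is handed in when it is done.

```bash
ls; mkdir -p pics; cat > h.py <<'E'
import numpy as np, cv2
from cell import robot
from scipy.spatial.transform import Rotation as R
def cap(n):
    s=robot.read_state(); c=robot.capture(n); c['s']=s
    if 'T' not in c:
        T=np.eye(4);T[:3,:3]=R.from_rotvec(s['orientation']).as_matrix();T[:3,3]=s['eef_pos'];c['T']=T@c['T_tool_cam']
    c['f']=192/np.tan(np.radians(c['fov_y'])/2); return c
def save(c,n,box=None,k=1):
    p=c['pixels'][:,:,::-1]
    if box: p=p[box[1]:box[3],box[0]:box[2]]
    cv2.imwrite('pics/'+n,cv2.resize(p,None,fx=k,fy=k,interpolation=cv2.INTER_CUBIC))
def ray(c,u,v):
    d=np.stack([(np.asarray(u,float)-c['cx'])/c['f'],-(np.asarray(v,float)-c['cy'])/c['f'],-np.ones_like(np.asarray(u,float))],-1)
    return c['T'][:3,3], d@c['T'][:3,:3].T
def onz(c,u,v,z):
    o,d=ray(c,u,v); return o+d*((z-o[2])/d[...,2])[...,None]
def pts(c):
    v,u=np.mgrid[:384,:512]; o,d=ray(c,u,v); return o+d*c['depth'][...,None]
E
python3 - <<'E'
from h import *
for n in ['scene','top']:
    c=cap(n); save(c,n+'0.png',k=1.5); print(n,{k:v for k,v in c.items() if k not in('pixels','depth','s')})
    np.savez(n+'.npz',**{k:v for k,v in c.items() if k!='s'})
s=robot.read_state();print(s)
E
```

```text
pics
scene {'fov_y': 55.505859577032126, 'cx': 256.7145548763771, 'cy': 185.68864150835495, 'T': array([[-0.6175571 ,  0.34337117, -0.70761534, -0.06729234],
       [-0.78611157, -0.29866646,  0.54113486,  0.58747429],
       [-0.02553086,  0.89044628,  0.45437165,  0.51402714],
       [ 0.        ,  0.        ,  0.        ,  1.        ]]), 'f': np.float64(364.8866934119043)}
top {'fov_y': 55.93060588980438, 'cx': 258.3707603778371, 'cy': 197.81850214553432, 'T': array([[-0.12048528,  0.97078885, -0.20749048,  0.39386664],
       [-0.9927059 , -0.11872362,  0.02096905,  0.07919957],
       [-0.0042775 ,  0.20850348,  0.97801227,  0.94905373],
       [ 0.        ,  0.        ,  0.        ,  1.        ]]), 'f': np.float64(361.62761956304263)}
{'time': 0.1, 'joint_pos': array([ 1.08710377,  0.46938218, -0.04856367,  1.53357162,  0.02411188,
        1.14094512, -0.08228684]), 'joint_vel': array([ 0.0004555 , -0.00316155, -0.00085117, -0.00267858, -0.00018178,
        0.00196246, -0.00051448]), 'joint_torque': array([ 5.32965551e-04, -5.09170353e+01, -8.13116203e-02, -2.36830688e+01,
       -6.14592852e-02,  3.44430737e-02,  4.68009512e-05]), 'eef_pos': array([ 0.29628951, -0.60594846,  0.238591  ]), 'orientation': array([-3.05909760e+00, -7.07901656e-01,  7.33735660e-04]), 'ft_force': array([-0.63438517, -0.55819293,  0.23490558]), 'moment': array([ 0.02356351, -0.01259505,  0.01451838]), 'gripper_force': 0.0, 'finger_gap': 0.08672288976431419}
```

View pics/top0.png

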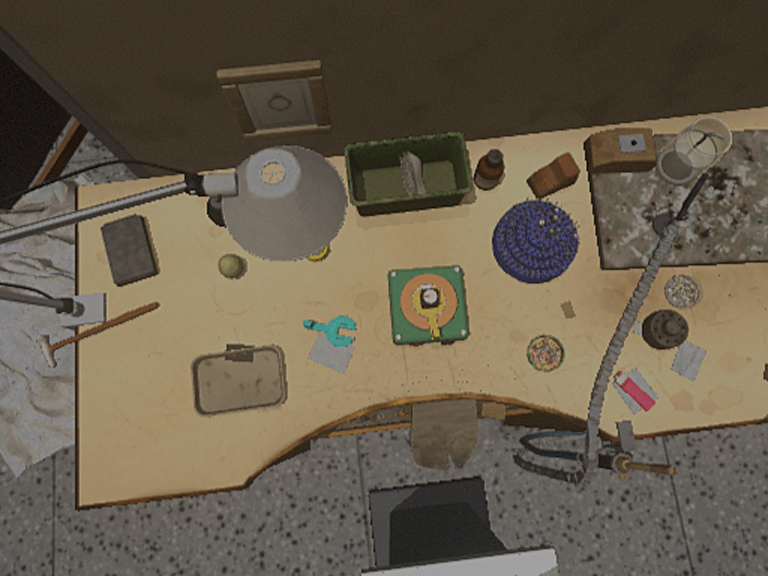

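View pics/scene0.png

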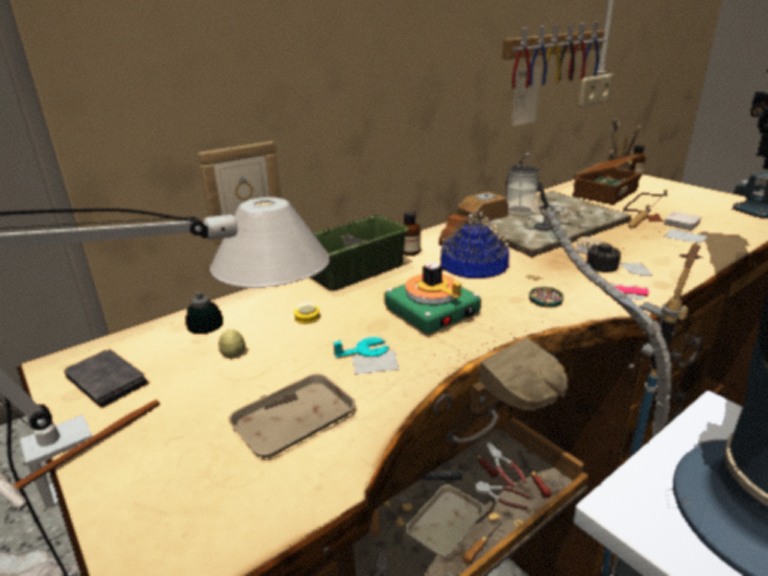

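The top view (1.5x) shows:
- **Lap:** green base at (428,303), black knob at (431,296), brass tab at (434,333).
- **Dish:** at (239,380).
- **Look-alikes:** a turquoise copy of the washer at (333,330), and a second dish in the drawer, at (445,515) in the scene view.
- **To avoid:** a lamp shade overhanging at (285,205).

I'm choosing the brass washer on the green lap and the dish on the bench.

```bash
python3 - <<'E'
from h import *
c=dict(np.load('top.npz')); c['f']=float(c['f'])
P=pts(c); px=c['pixels']; hsv=cv2.cvtColor(px,cv2.COLOR_RGB2HSV)
def comp(m,near):
    n,l,st,ce=cv2.connectedComponentsWithStats(m.astype(np.uint8))
    i=1+np.argmin([np.hypot(*(ce[k]-near))+(1e3 if st[k,4]<8 else 0) for k in range(1,n)]); return l==i,ce[i],st[i]
H,S,V=[hsv[...,i].astype(int) for i in range(3)]
g,ce,st=comp((H>55)&(H<90)&(S>90)&(np.hypot(*(np.mgrid[:384,:512]-np.array([202,285])[:,None,None]))<50),(285,202))
print('green',ce,st)
cn=max(cv2.findContours(g.astype(np.uint8),0,2)[0],key=cv2.contourArea)
r=cv2.minAreaRect(cv2.convexHull(cn)); b=onz(c,*cv2.boxPoints(r).T,.04); print('base',b.mean(0),np.linalg.norm(b[0]-b[1]),np.linalg.norm(b[1]-b[2]),b)
y,ce,st=comp((H>18)&(H<32)&(S>140)&(V>120)&(np.hypot(*(np.mgrid[:384,:512]-np.array([205,287])[:,None,None]))<35),(287,215)); print('brass',ce,st)
vs,us=np.nonzero(y)
for r0 in range(vs.min(),vs.max()+1,2):
    q=us[vs==r0]; print(r0,q.min(),q.max(),P[r0,q].mean(0).round(3))
k,ce,st=comp((V<60)&(np.hypot(*(np.mgrid[:384,:512]-np.array([197,287])[:,None,None]))<14),(287,197)); print('knob',ce,st, np.median(P[k],0), np.percentile(P[k][:,2],[5,95]))
# dish
Dm=(P[...,2]>.009)&(P[...,2]<.025); u0=np.mgrid[:384,:512]; Dm&=(np.abs(u0[0]-253)<30)&(np.abs(u0[1]-159)<38)
q=np.argwhere(Dm)[:,::-1]; r=cv2.minAreaRect(q.astype(np.float32)); b=onz(c,*cv2.boxPoints(r).T,.014); print('dish',r,b.mean(0),np.linalg.norm(b[0]-b[1]),np.linalg.norm(b[1]-b[2]),b)
L=P[110:165,155:225].reshape(-1,3); print('lamp z pct',np.percentile(L[:,2],[0,25,50,75,100])); L=L[L[:,2]>.15]; print(L.min(0),L.max(0))
save(c,'crop.png',(190,150,330,290),4)
E
```

```text
green [295. 218.] [295 218   1   1   1]
base [ 0.52342764 -0.02629203  0.04      ] 0.0 0.0 [[ 0.52342764 -0.02629203  0.04      ]
 [ 0.52342764 -0.02629203  0.04      ]
 [ 0.52342764 -0.02629203  0.04      ]
 [ 0.52342764 -0.02629203  0.04      ]]
brass [286.2038835  207.19902913] [275 191  22  34 206]
191 291 291 [ 0.59  -0.024  0.058]
193 280 292 [ 0.587 -0.011  0.058]
195 277 295 [ 0.581 -0.01   0.06 ]
197 276 295 [ 0.577 -0.006  0.06 ]
199 275 296 [ 0.572 -0.005  0.059]
201 275 296 [ 0.567 -0.004  0.059]
203 276 295 [ 0.562 -0.     0.058]
205 276 294 [ 0.557 -0.003  0.058]
207 278 293 [ 0.551 -0.005  0.059]
209 280 291 [ 0.546 -0.004  0.059]
211 285 289 [ 0.541 -0.007  0.058]
213 286 290 [ 0.535 -0.009  0.06 ]
215 286 291 [ 0.53  -0.009  0.059]
217 287 290 [ 0.525 -0.008  0.06 ]
219 287 291 [ 0.518 -0.007  0.076]
221 287 292 [ 0.512 -0.008  0.077]
223 288 292 [ 0.507 -0.008  0.077]
knob [284.84 201.28] [280 193  13  13  50] [5.57438981e-01 5.17119209e-04 8.77392246e-02] [0.06714502 0.0929846 ]
dish ((157.75999450683594, 253.31997680664062), (41.29503631591797, 62.225399017333984), 81.8698959350586) [0.47977751 0.33252249 0.014     ] 0.1602172836718428 0.10600035772707188 [[0.53078898 0.41678764 0.014     ]
 [0.53430073 0.25660885 0.014     ]
 [0.42850073 0.25009453 0.014     ]
 [0.42551961 0.40659895 0.014     ]]
lamp z pct [-0.00743551  0.14120665  0.1685949   0.19956274  0.94905373]
[0.39386664 0.07919957 0.15000645] [0.79682936 0.28502966 0.94905373]
```

View pics/crop.png

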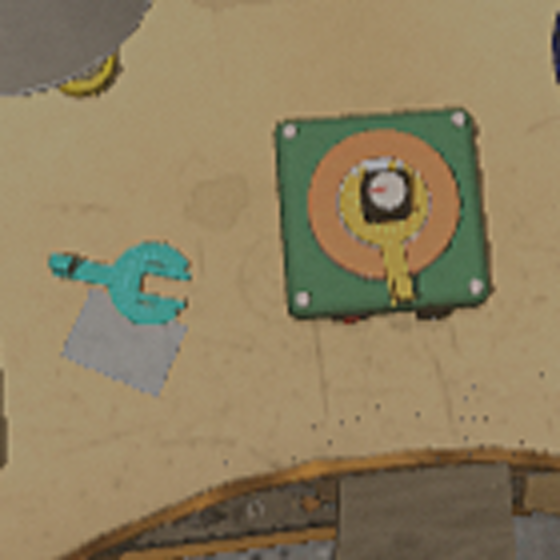

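Close crop confirms: brass horseshoe with tab towards the robot (crop (402,285)), black knob with red mark pointing left; turquoise copy lies to the left. Now go above the lap.

```bash
cat >> h.py <<'E'
def rel(t,head=None):
    s=robot.read_state(); M=R.from_rotvec(s['orientation']).as_matrix()
    h=np.degrees(np.arctan2(M[1,0],M[0,0])); print('tcp',s['eef_pos'].round(4),'head',h.round(2),'j7',np.degrees(s['joint_pos'][6]).round(1),'gap',s['finger_gap'].round(4),'t',round(s['time'],2),'tilt',M[2,2].round(5))
    if t is not None: print('shift mm',(M.T@(np.array(t)-s['eef_pos'])*1e3).round(2))
    if head is not None: print('turn',(h-head+180)%360-180)
E
python3 - <<'E'
from h import *
c=dict(np.load('top.npz')); c['f']=float(c['f'])
print('knobbtn',onz(c,287,197,.096),'lap',onz(c,286.2,202,.057),'tab',onz(c,290,221,.082))
P=pts(c); m=(c['depth']>0)&(P[...,2]>.1); v,u=np.nonzero(m); k=(u>140)&(u<235)&(v>95)&(v<175); L=P[v[k],u[k]]; print('lamp',L.min(0),np.percentile(L,5,0),L.max(0))
rel((.5,0,.24),180); print(c['T'] is not None, robot.capture('wrist')['T_tool_cam'].round(3))
E
```

```text
knobbtn [ 0.56846699 -0.00788553  0.096     ] lap [ 0.56394833 -0.00810956  0.057     ] tab [ 0.51164905 -0.00838782  0.082     ]
lamp [0.65089817 0.10796098 0.1001124 ] [0.66648578 0.12752297 0.10917322] [0.85847515 0.31434706 0.213451  ]Traceback (most recent call last):
  File "<stdin>", line 5, in <module>
  File "h.py", line 22, in rel
    h=np.degrees(np.arctan2(M[1,0],M[0,0])); print('tcp',s['eef_pos'].round(4),'head',h.round(2),'j7',np.degrees(s['joint_pos'][6]).round(1),'gap',s['finger_gap'].round(4),'t',round(s['time'],2),'tilt',M[2,2].round(5))
                                                                                                                                                   ^^^^^^^^^^^^^^^^^^^^^
AttributeError: 'float' object has no attribute 'round'
```

```bash
sed -i "s/s\['finger_gap'\].round(4)/round(float(s['finger_gap']),4)/" h.py
python3 - <<'E'
from h import *
rel((.52,-.008,.24),180); print(robot.capture('wrist')['T_tool_cam'].round(3))
E
```

```text
tcp [ 0.2963 -0.6059  0.2386] head 26.06 j7 -4.7 gap 0.0867 t 0.1 tilt -1.0
shift mm [ 463.64 -438.89   -0.69]
turn -153.94120447329936
[[ 0.001  0.961  0.276  0.076]
 [ 1.    -0.001 -0.    -0.001]
 [ 0.     0.276 -0.961 -0.146]
 [ 0.     0.     0.     1.   ]]
```

```bash
python3 -m crank '1 .0386 -.0366 0 0;1 .0386 -.0366 0 0;1 .0386 -.0366 0 0;1 .0386 -.0366 0 0;1 .0386 -.0366 0 0;1 .0386 -.0366 0 0;1 .0386 -.0366 0 0;1 .0386 -.0366 0 0;1 .0386 -.0366 0 0;1 .0386 -.0366 0 0;1 .0386 -.0366 0 0;1 .0386 -.0366 0 0;1 0 0 0 0;1 0 0 0 0'
python3 -m crank '0.1 0 0 0 -10.2;0.1 0 0 0 -10.2;0.1 0 0 0 -10.2;0.1 0 0 0 -10.2;0.1 0 0 0 -10.2;0.1 0 0 0 -10.2;0.1 0 0 0 -10.2;0.1 0 0 0 -10.2;0.1 0 0 0 -10.2;0.1 0 0 0 -10.2;0.1 0 0 0 -10.2;0.1 0 0 0 -10.2;0.1 0 0 0 -10.2;0.1 0 0 0 -10.2;0.1 0 0 0 -10.2;0.1 0 0 0 0;0.1 0 0 0 0'
python3 - <<'E'
from h import *
rel((.52,-.008,.24),180)
c=cap('wrist'); save(c,'w1.png',k=1.5); np.savez('w1.npz',**{k:v for k,v in c.items() if k!='s'})
E
```

```text
time: 1.9
eef_pos: [0.5194, -0.009, 0.2392]
orientation: [3.06, 0.708, -0.002]
ft_force: [-0.6, -0.5, -0.1]
finger_gap: 0.0871
gripper_force: 0.0
time: 4.03
eef_pos: [0.5195, -0.0096, 0.2394]
orientation: [-0.033, -3.141, 0.001]
ft_force: [-1.0, 0.2, 0.7]
finger_gap: 0.0477
gripper_force: 0.0
tcp [ 0.5195 -0.0096  0.2394] head 178.8 j7 69.8 gap 0.0477 t 4.03 tilt -1.0
shift mm [-0.47  1.6  -0.61]
turn -1.2028886453875032
```

View pics/w1.png

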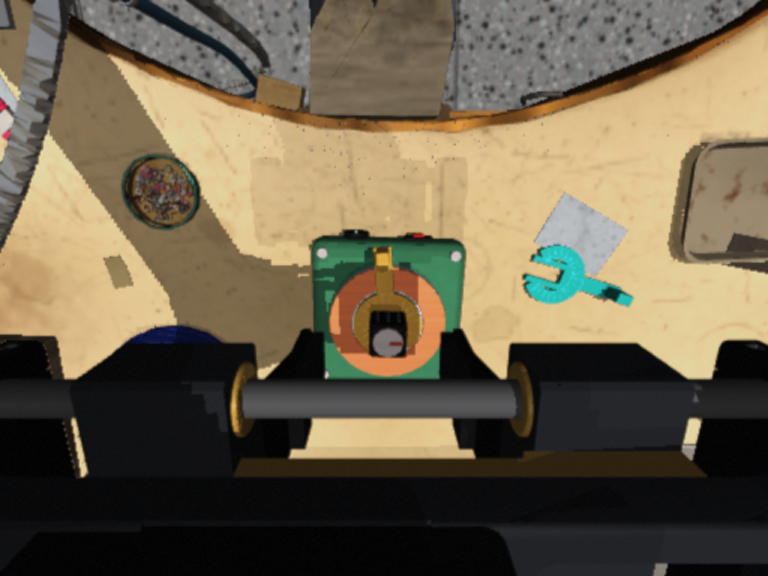

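The wrist view (1.5x) shows the black knob with its button at (387,342), red mark pointing +y, the brass tab at (383,258) and the green base's corner screws. The fingers straddle the knob's sides.

```bash
python3 - <<'E'
from h import *
c=dict(np.load('w1.npz')); c['f']=float(c['f'])
P=pts(c); hsv=cv2.cvtColor(c['pixels'],cv2.COLOR_RGB2HSV).astype(int); H,S,V=hsv[...,0],hsv[...,1],hsv[...,2]
v,u=np.mgrid[:384,:512]
roi=(abs(u-258)<16)&(v>200)&(v<240)
print('z range roi',np.percentile(P[roi&(c['depth']>0)][:,2],[1,50,90,99]))
b=roi&(S<60)&(V>90)&(v>215); print('button px',u[b].mean(),v[b].mean(),b.sum(), onz(c,u[b].mean(),v[b].mean(),.096), np.median(P[b],0))
d=roi&(V<70)&(P[...,2]>.089); r=cv2.minAreaRect(np.argwhere(d|(roi&b))[:,::-1].astype(np.float32)); bx=onz(c,*cv2.boxPoints(r).T,.093); print('knobtop',r,bx,bx.mean(0))
rm=roi&((H<8)|(H>172))&(S>110)&(V>90)&(v>220); print('red',u[rm].mean(),v[rm].mean(),onz(c,u[rm].mean(),v[rm].mean(),.096))
t=(abs(u-255)<14)&(v>155)&(v<195)&(P[...,2]>.077)&(P[...,2]<.09); vs,us=v[t],u[t]; print('tab',t.sum(),us.min(),us.max(),vs.min(),vs.max()); q=onz(c,us,vs,.082); print(q.min(0),q.max(0),q.mean(0),np.median(P[t],0))
w=(abs(u-258)<60)&(v>170)&(v<255)&(H<13)&(S>110)&(abs(P[...,2]-.057)<.004)
cn=cv2.convexHull(np.argwhere(w)[:,::-1].astype(np.float32)); W=onz(c,cn[:,0,0],cn[:,0,1],.057); (x,y),r=cv2.minEnclosingCircle(W[:,:2].astype(np.float32)); print('wheel',x,y,r)
save(c,'w1c.png',(200,140,320,250),5)
E
```

```text
z range roi [0.05692863 0.08688107 0.09675245 0.09765675]
button px 257.7420634920635 228.1984126984127 252 [ 0.57030642 -0.00565174  0.096     ] [ 0.56940998 -0.00553463  0.09659837]
knobtop ((258.5, 225.5), (23.0, 25.0), 90.0) [[ 0.55446196 -0.01826063  0.093     ]
 [ 0.55501978  0.00922071  0.093     ]
 [ 0.58266854  0.00911265  0.093     ]
 [ 0.58209676 -0.01904646  0.093     ]] [ 0.56856176 -0.00474343  0.093     ]
red 263.5 228.5 [0.57079641 0.00070309 0.096     ]
tab 117 250 259 168 180
[ 0.50537092 -0.01287245  0.082     ] [ 0.51900304 -0.00304096  0.082     ] [ 0.51217894 -0.00759225  0.082     ] [ 0.51193737 -0.00752542  0.08284234]
wheel 0.5698565244674683 -0.00480115320533514 0.047843195497989655
```

View pics/w1c.png

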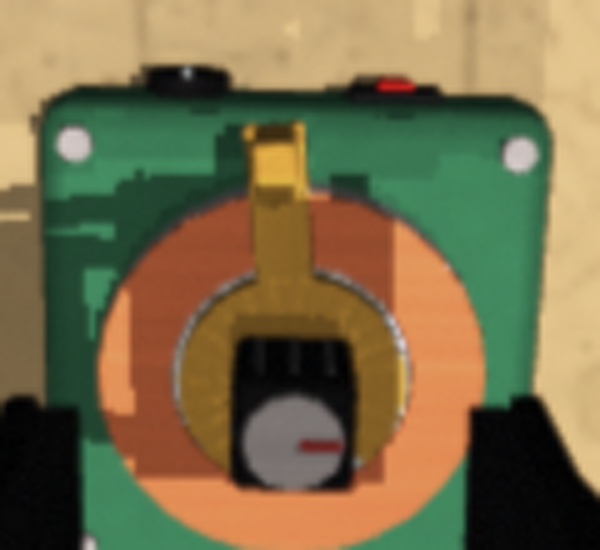

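```bash
python3 -m crank '.1 -.025 .0028 0 0;.1 -.025 .0028 0 0;.1 0 0 .035 0;.1 0 0 .035 0;.1 0 0 .030 0;.1 0 0 .025 0;.1 0 0 .018 0;.1 0 0 .012 0;.1 0 0 0 0;.1 0 0 0 0'
python3 - <<'E'
from h import *
rel((.5695,-.005,.084))
s=robot.read_state(); print(s['ft_force'],s['moment'])
E
```

```text
time: 5.32
eef_pos: [0.5705, -0.0034, 0.0854]
orientation: [0.026, 3.14, 0.0]
ft_force: [0.4, 1.0, 0.5]
finger_gap: 0.048
gripper_force: 0.0
tcp [ 0.5705 -0.0034  0.0854] head 179.05 j7 59.1 gap 0.048 t 5.33 tilt -1.0
shift mm [ 0.95 -1.59  1.35]
[0.37974745 1.01857282 0.49450844] [ 0.2057955  -0.08647133  0.02079517]
```

```bash
python3 -m crank '.1 .001 -.0016 .0008 0;-.2 0 0 0 0;-.5 0 0 0 0;-.5 0 0 0 0;-.5 0 0 0 0;-.5 0 0 0 0;-.5 0 0 0 0' 30
python3 - <<'E'
from h import *
rel((.5695,-.005,.084))
s=robot.read_state(); print(s['ft_force'],s['moment'])
E
```

```text
time: 6.2
eef_pos: [0.5689, -0.0061, 0.0838]
orientation: [-0.027, -3.141, 0.002]
ft_force: [0.0, -4.8, 2.7]
finger_gap: 0.0277
gripper_force: 30.0
tcp [ 0.5689 -0.0061  0.0838] head 179.01 j7 59.2 gap 0.0277 t 6.2 tilt -1.0
shift mm [-0.59  1.15 -0.15]
[ 0.04393546 -4.75154651  2.72181049] [-0.89563697  0.02403032 -0.16675546]
```

```bash
python3 -m crank '-.5 .0004 -.0015 0 2;-.5 0 0 -.0003 6;-.5 0 0 -.00038 6;-.5 0 0 -.00038 6;-.5 0 0 -.00038 6;-.5 0 0 0 0'
python3 - <<'E'
from h import *
rel((.5695,-.005,.084))
s=robot.read_state(); print(s['ft_force'],s['moment'])
E
```

```text
time: 6.95
eef_pos: [0.569, -0.0055, 0.0855]
orientation: [0.729, 3.054, 0.003]
ft_force: [2.1, -0.3, 1.3]
finger_gap: 0.0279
gripper_force: 30.0
tcp [ 0.569  -0.0055  0.0855] head 153.14 j7 37.5 gap 0.0279 t 6.95 tilt -1.0
shift mm [-0.18  0.65  1.52]
[ 2.06649486 -0.3316238   1.25665918] [-0.11155349 -0.42047786 -0.06750836]
```

```bash
python3 -m crank '-.5 0 0 -.00038 6;-.5 0 0 -.00038 6;-.5 0 0 -.00038 6;-.5 0 0 -.00038 6;-.5 0 0 -.00038 6'
python3 -c "
from h import *
s=robot.read_state(); print(s['ft_force'],s['moment'],s['joint_torque'][6])"
python3 -m crank '-.5 0 0 -.00038 6;-.5 0 0 -.00038 6;-.5 0 0 -.00038 6;-.5 0 0 -.00038 6;-.5 0 0 -.00038 6;-.5 0 0 -.0003 5;-.5 0 0 0 0'
python3 - <<'E'
from h import *
rel((.5695,-.005,.084))
s=robot.read_state(); print(s['ft_force'],s['moment'],s['joint_torque'][6])
E
```

```text
time: 7.58
eef_pos: [0.5697, -0.0048, 0.0874]
orientation: [1.497, 2.76, 0.006]
ft_force: [2.0, 0.6, -0.0]
finger_gap: 0.028
gripper_force: 30.0
[ 2.03107746  0.57386597 -0.02896277] [ 0.1043183  -0.68630095  0.07041636] 0.4819989949464798
time: 8.45
eef_pos: [0.5707, -0.0046, 0.0897]
orientation: [2.255, 2.185, 0.009]
ft_force: [5.3, 1.4, -1.6]
finger_gap: 0.0279
gripper_force: 30.0
tcp [ 0.5707 -0.0046  0.0897] head 88.21 j7 -17.2 gap 0.0279 t 8.45 tilt -0.99998
shift mm [-0.44 -1.17  5.65]
[ 5.3085611   1.41787814 -1.58851724] [ 0.27244186 -1.2118403  -0.07161446] -0.028879405581392348
```

```bash
cat > ck.py <<'E'
import sys
from h import *
s=robot.read_state(); M=R.from_rotvec(s['orientation']).as_matrix()
print('   ',round(s['time'],2),'head',np.degrees(np.arctan2(M[1,0],M[0,0])).round(1),'mz',s['moment'][2].round(3),'F',s['ft_force'].round(1),'j7 torque',round(float(s['joint_torque'][6]),3))
sys.exit(int(s['moment'][2]>float(sys.argv[1])))
E
python3 -m crank '-.5 0 .0015 -.00013 2;-.5 0 0 -.00013 2' >/dev/null; python3 ck.py .12 &&
python3 -m crank '-.5 0 0 -.00013 2;-.5 0 0 -.00013 2' >/dev/null && python3 ck.py .12 &&
python3 -m crank '-.5 0 0 -.00013 2;-.5 0 0 -.00013 2' >/dev/null && python3 ck.py .12 &&
python3 -m crank '-.5 0 0 -.00013 2;-.5 0 0 -.00013 2' >/dev/null && python3 ck.py .12
```

```text
8.7 head 84.1 mz 0.019 F [4.  5.4 0.8] j7 torque 0.111
    8.95 head 80.0 mz 0.095 F [ 3.3  3.6 -0.9] j7 torque 0.102
    9.2 head 76.0 mz 0.066 F [ 4.5  3.3 -0.2] j7 torque 0.103
    9.45 head 72.0 mz 0.046 F [ 3.9  4.  -0.8] j7 torque 0.105
```

```bash

python3 -m crank '-.5 .001 .001 -.00013 2;-.5 0 0 -.00013 2' >/dev/null; python3 ck.py .125 &&
python3 -m crank '-.5 0 0 -.00013 2;-.5 0 0 -.00013 2' >/dev/null && python3 ck.py .125 &&
python3 -m crank '-.5 0 0 -.00013 2;-.5 0 0 -.00013 2' >/dev/null && python3 ck.py .125 &&
python3 -m crank '-.5 0 0 -.00013 2;-.5 0 0 -.00013 2' >/dev/null && python3 ck.py .125 &&
python3 -m crank '-.5 0 0 -.00013 2;-.5 0 0 -.00013 2' >/dev/null && python3 ck.py .125 &&
python3 -m crank '-.5 0 0 -.00013 2;-.5 0 0 -.00013 2' >/dev/null && python3 ck.py .125
```

```text
9.7 head 68.0 mz 0.052 F [2.3 4.1 0.7] j7 torque 0.101
    9.95 head 64.0 mz 0.075 F [2.2 4.9 0.6] j7 torque 0.102
    10.2 head 60.0 mz 0.09 F [2.4 4.6 0.5] j7 torque 0.103
    10.45 head 56.0 mz 0.051 F [3.4 4.6 1.8] j7 torque 0.104
    10.7 head 52.0 mz 0.101 F [2.7 4.5 0.3] j7 torque 0.106
    10.95 head 48.0 mz 0.085 F [3.6 3.8 0.3] j7 torque 0.069
```

```bash
sed -i "s/^sys.exit.*/sys.exit(int(s['moment'][2]>float(sys.argv[1]) or s['joint_torque'][6]>.14))/" ck.py
python3 -m crank '-.5 .001 0 -.00013 2;-.5 0 0 -.00013 2' >/dev/null; python3 ck.py .13 &&
python3 -m crank '-.5 0 0 -.00013 2;-.5 0 0 -.00013 2' >/dev/null && python3 ck.py .13 &&
python3 -m crank '-.5 0 0 -.00013 2;-.5 0 0 -.00013 2' >/dev/null && python3 ck.py .13 &&
python3 -m crank '-.5 0 0 -.00013 2;-.5 0 0 -.00013 2' >/dev/null && python3 ck.py .13 &&
python3 -m crank '-.5 0 0 -.00013 2;-.5 0 0 -.00013 2' >/dev/null && python3 ck.py .13 &&
python3 -m crank '-.5 0 0 -.00013 2;-.5 0 0 -.00013 2' >/dev/null && python3 ck.py .13
```

```text
11.2 head 43.9 mz 0.164 F [3.7 2.7 1.4] j7 torque 0.003
```

```bash

python3 -m crank '-.5 0 0 0 0' ; python3 ck.py .13; python3 -m crank '-.3 0 0 0 0;0 0 0 0 0;.1 0 0 0 0;.1 0 0 0 0;.1 0 0 0 0;.1 0 0 0 0'; python3 ck.py .13; python3 -c "
from h import *
rel((.52,-.0072,.16),182.6)"
```

```text
time: 11.32
eef_pos: [0.572, -0.0053, 0.0922]
orientation: [2.912, 1.177, 0.001]
ft_force: [3.1, 2.6, 1.3]
finger_gap: 0.0279
gripper_force: 30.0
    11.32 head 44.0 mz 0.071 F [3.1 2.6 1.3] j7 torque -0.152
time: 12.08
eef_pos: [0.5718, -0.0053, 0.0921]
orientation: [2.912, 1.178, -0.0]
ft_force: [-0.3, 0.3, 0.5]
finger_gap: 0.0477
gripper_force: 0.0
    12.07 head 44.1 mz -0.064 F [-0.3  0.3  0.5] j7 torque -0.0
tcp [ 0.5718 -0.0053  0.0921] head 44.06 j7 -54.7 gap 0.0477 t 12.07 tilt -1.0
shift mm [-38.5  -34.65 -67.86]
turn -138.53815611884917
```

Stop felt (moment rose by about 0.1 N m over running level). Now raise, turn and look at the tab from near.

```bash
python3 -m crank '.1 0 0 -.015 0;.1 0 0 -.03 0;.1 0 0 -.023 0;-.3 0 0 0 -10;-.3 0 0 0 -10;-.3 0 0 0 -10;-.3 0 0 0 -10;-.3 0 0 0 -10;-.3 0 0 0 -10;-.3 0 0 0 -10;-.3 0 0 0 -10;-.3 0 0 0 -10;-.3 0 0 0 -10;-.3 0 0 0 -10;-.3 0 0 0 -10;-.3 0 0 0 -10;-.3 0 0 0 -8.5'
python3 -m crank '-.3 .030 0 0 0;-.3 .029 0 0 0;-.3 0 0 0 0;-.3 0 0 0 0;-.3 0 0 0 0' >/dev/null
python3 - <<'E'
from h import *
rel((.512,-.0075,.16),182.6)
c=cap('wrist'); save(c,'w2.png',k=1.5); np.savez('w2.npz',**{k:v for k,v in c.items() if k!='s'})
P=pts(c); t=(abs(P[...,0]-.512)<.014)&(abs(P[...,1]+.0075)<.02)&(P[...,2]>.077)&(P[...,2]<.09); v,u=np.nonzero(t)
print('tab',t.sum(),u.min(),u.max(),v.min(),v.max()); q=onz(c,u,v,.082); print(q.min(0),q.max(0),np.median(P[t],0)); bx=cv2.minAreaRect(np.stack([u,v],1).astype(np.float32));b=onz(c,*cv2.boxPoints(bx).T,.082); print(b,b.mean(0))
E
```

```text
time: 14.2
eef_pos: [0.5721, -0.0056, 0.1613]
orientation: [-0.077, 3.139, -0.001]
ft_force: [-0.1, -0.5, 0.2]
finger_gap: 0.0305
gripper_force: 0.0
tcp [ 0.5139 -0.0079  0.1606] head -177.46 j7 71.1 gap 0.0305 t 14.82 tilt -1.0
shift mm [1.91 0.53 0.62]
turn -0.06271203713629347
tab 202 248 259 193 209
[ 0.50465624 -0.0123032   0.082     ] [ 0.51905246 -0.00257327  0.082     ] [ 0.51137457 -0.00759618  0.08279938]
[[ 0.50502606 -0.0123032   0.082     ]
 [ 0.50461926 -0.00322544  0.082     ]
 [ 0.51863929 -0.00252907  0.082     ]
 [ 0.51905246 -0.01175905  0.082     ]] [ 0.51183427 -0.00745419  0.082     ]
```

View pics/w2.png

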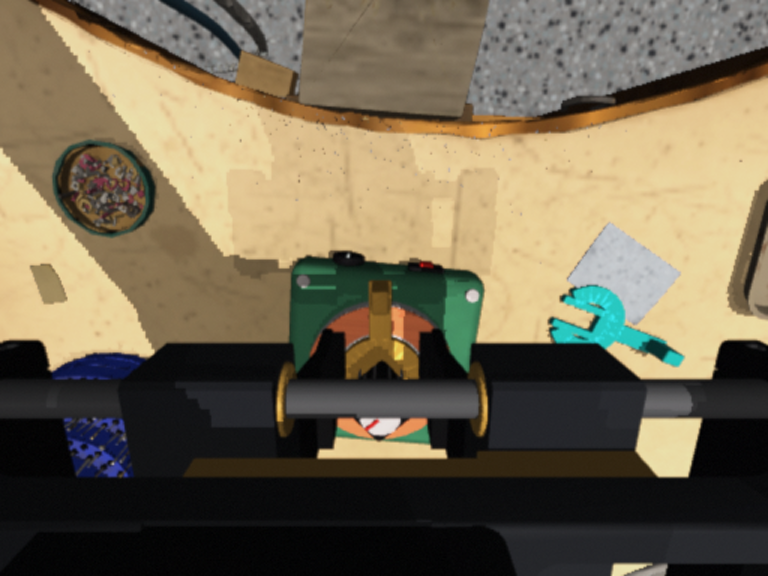

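The view shows the tab at (380,300), centred between the fingers. The knob's mark has turned round, as expected. Descend on the tab.

```bash
python3 -m crank '-.3 .0021 .0004 .02 0;-.3 0 0 .025 0;-.3 0 0 .020 0;-.3 0 0 .013 0;-.3 0 0 .002 0;-.3 0 0 0 0;-.3 0 0 0 0' >/dev/null
python3 - <<'E'
from h import *
rel((.5118,-.0075,.0785),182.4)
E
```

```text
tcp [ 0.5113 -0.0075  0.0809] head -177.44 j7 65.2 gap 0.0301 t 15.75 tilt -1.0
shift mm [-0.46  0.03  2.38]
turn 0.16099212064261792
```

```bash
python3 -m crank '-.3 0 0 .002 0;-.5 0 0 0 0;-.8 0 0 0 0;-.9 0 0 0 0;-.9 0 0 0 0;-.9 0 0 0 0' 25
python3 - <<'E'
from h import *
rel((.5118,-.0075,.0785),182.4)
s=robot.read_state();print(s['ft_force'],s['moment'])
E
```

```text
time: 16.5
eef_pos: [0.5108, -0.0077, 0.0782]
orientation: [-0.07, 3.141, -0.0]
ft_force: [0.1, 0.4, 0.3]
finger_gap: 0.0099
gripper_force: 25.0
tcp [ 0.5108 -0.0077  0.0782] head -177.44 j7 65.0 gap 0.0099 t 16.5 tilt -1.0
shift mm [-1.03  0.13 -0.32]
turn 0.15571853093871368
[0.1364396  0.44283784 0.26673817] [ 0.07080049 -0.09673038  0.00397588]
```

```bash
python3 -m crank '-.9 0 0 -.001 0;-.9 0 0 -.001 0;-.9 0 0 -.001 0;-.9 0 0 -.0012 0;-.9 0 0 0 0;-.9 0 0 0 0'
python3 - <<'E'
from h import *
rel((.5108,-.0077,.0824))
s=robot.read_state();print(s['ft_force'],s['moment'])
c=cap('top'); save(c,'t2.png',(215,150,345,240),6); P=pts(c); t=(abs(P[...,0]-.5695)<.03)&(abs(P[...,1]+.005)<.03)&(c['depth']>0); print(np.percentile(P[t][:,2],[5,25,50,75,95]))
E
```

```text
time: 17.25
eef_pos: [0.5107, -0.0077, 0.0824]
orientation: [-0.07, 3.141, -0.0]
ft_force: [-0.0, 0.8, -1.5]
finger_gap: 0.0095
gripper_force: 25.0
tcp [ 0.5107 -0.0077  0.0824] head -177.44 j7 65.4 gap 0.0095 t 17.25 tilt -1.0
shift mm [-0.06 -0.04 -0.04]
[-0.02088397  0.8274101  -1.50728165] [ 0.09422119 -0.08630833 -0.02008763]
[0.38972323 0.39886951 0.40553926 0.41244946 0.41864906]
```

```bash
python3 -m crank '-.9 .003 0 0 0;-.9 .003 0 0 0;-.9 .003 0 0 0;-.9 .003 0 0 0'; python3 ck.py 1; python3 -m crank '-.9 .004 0 0 0;-.9 .004 0 0 0;-.9 .004 0 0 0;-.9 .004 0 0 0'; python3 ck.py 1
```

```text
time: 17.8
eef_pos: [0.4985, -0.0082, 0.0824]
orientation: [-0.07, 3.141, -0.0]
ft_force: [-1.2, -0.5, -1.1]
finger_gap: 0.0095
gripper_force: 25.0
    17.8 head -177.4 mz 0.064 F [-1.2 -0.5 -1.1] j7 torque -0.0
time: 18.3
eef_pos: [0.4825, -0.0089, 0.0824]
orientation: [-0.07, 3.141, -0.0]
ft_force: [-0.4, 0.8, -1.2]
finger_gap: 0.0099
gripper_force: 25.0
    18.3 head -177.4 mz 0.024 F [-0.4  0.8 -1.2] j7 torque -0.002
```

```bash
python3 -m crank '-.9 .005 0 0 0;-.9 .005 0 0 0;-.9 .005 0 0 0;-.9 .005 0 0 0;-.9 .005 0 0 0;-.9 .004 0 0 0;-.9 0 0 0 0'; python3 ck.py 1; python3 -m crank '-.9 0 0 -.01 0;-.9 0 0 -.015 0;-.9 0 0 -.02 0;-.9 0 0 -.015 0;-.9 0 0 0 0;-.9 0 0 0 0'; python3 ck.py 1
python3 - <<'E'
from h import *
rel((.46,.33,.14),91.2)
c=cap('wrist'); save(c,'w3.png',k=1.5); np.savez('w3.npz',**{k:v for k,v in c.items() if k!='s'})
E
```

```text
time: 19.18
eef_pos: [0.4535, -0.0103, 0.0823]
orientation: [0.07, -3.141, 0.0]
ft_force: [-0.2, -0.1, -0.9]
finger_gap: 0.0098
gripper_force: 25.0
    19.18 head -177.4 mz -0.025 F [-0.2 -0.1 -0.9] j7 torque 0.0
time: 19.92
eef_pos: [0.4535, -0.0104, 0.1421]
orientation: [0.07, -3.14, 0.0]
ft_force: [0.6, -0.3, -1.2]
finger_gap: 0.0095
gripper_force: 25.0
    19.93 head -177.5 mz -0.031 F [ 0.6 -0.3 -1.2] j7 torque 0.001
tcp [ 0.4535 -0.0104  0.1421] head -177.46 j7 71.5 gap 0.0095 t 19.93 tilt -1.0
shift mm [-21.63 339.77   2.04]
turn 91.34300562115686
```

View pics/w3.png

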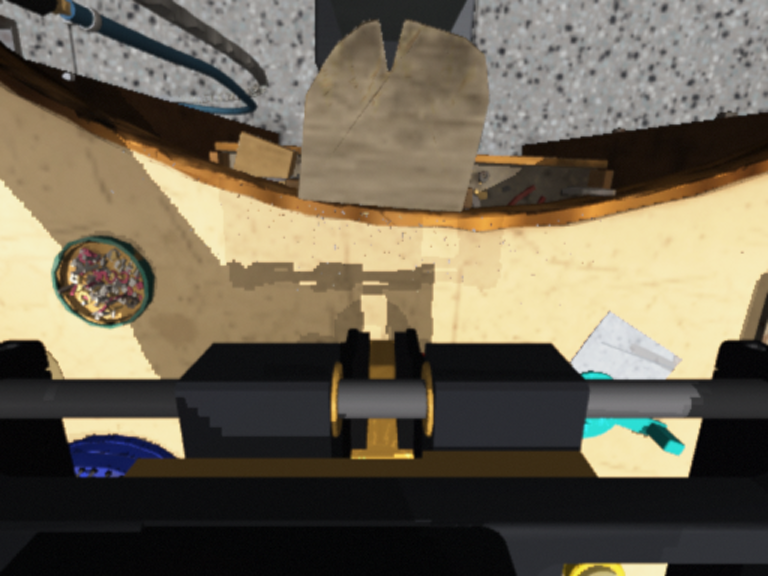

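Washer held level between the pads (tab at (382,365)), and the recess is cleared. Travel to the dish.

```bash
python3 -m crank '-.9 -.0022 .0192 0 0;-.9 -.0044 .0384 0 0;-.9 -.0044 .0384 0 0;-.9 -.0044 .0384 0 0;-.9 -.0044 .0384 0 0' >/dev/null
cat > dish.py <<'E'
from h import *
rel((.480,.375,.14),91.2)
c=cap('wrist'); P=pts(c)
for lo,hi in ((.010,.018),):
    m=(c['depth']>0)&(P[...,2]>lo)&(P[...,2]<hi)&(abs(P[...,0]-.481)<.075)&(abs(P[...,1]-.335)<.1)
    q=P[m]; print(m.sum(),np.percentile(q,1,0).round(4),np.percentile(q,99,0).round(4)); r=cv2.minAreaRect(q[:,:2].astype(np.float32)); print(r)
m=(c['depth']>0)&(P[...,2]>-.005)&(P[...,2]<.009)&(abs(P[...,0]-.481)<.03)&(abs(P[...,1]-.335)<.05); print('floor z',np.percentile(P[m][:,2],[5,50,95]))
save(c,'w4.png',k=1.5)
E
python3 dish.py
python3 -m crank '-.9 -.0044 .0384 0 0;-.9 -.0044 .0384 0 0;-.9 -.0044 .0384 0 0;-.9 -.0044 .0384 0 0;-.9 -.0044 .0384 0 0;-.9 -.0022 .0192 0 0;-.9 0 0 0 0' >/dev/null
python3 dish.py
```

```text
tcp [0.4655 0.1643 0.1415] head -177.44 j7 48.4 gap 0.0096 t 20.6 tilt -1.0
shift mm [-23.92 209.83   1.42]
turn 91.35560152407771
1508 [0.428  0.2568 0.0101] [0.5303 0.4121 0.0158]
((0.47960934042930603, 0.33497071266174316), (0.10219457745552063, 0.15650546550750732), 1.4873790740966797)
floor z [0.0009118  0.0020092  0.00311959]
tcp [0.48   0.376  0.1417] head -177.34 j7 28.8 gap 0.0099 t 21.52 tilt -1.0
shift mm [ 0.03 -1.03  1.72]
turn 91.46465835597922
1825 [0.4282 0.2569 0.0101] [0.529  0.4125 0.0156]
((0.48144155740737915, 0.33470797538757324), (0.10525833070278168, 0.15597538650035858), 1.4654688835144043)
floor z [0.00075946 0.00189553 0.00304613]
```

```bash
python3 -m crank '-.9 0 0 0 5.2;-.9 0 0 0 9;-.9 0 0 0 9;-.9 0 0 0 9;-.9 0 0 0 9;-.9 0 0 0 9;-.9 0 0 0 9;-.9 0 0 0 9;-.9 0 0 0 9;-.9 0 0 0 9;-.9 0 0 0 5;-.9 0 0 0 0;-.9 0 0 0 0' >/dev/null
python3 - <<'E'
from h import *
rel((.4795,.3743,.05),91.4)
s=robot.read_state();print(s['ft_force'],s['moment'])
E
```

```text
tcp [0.4809 0.3742 0.1423] head 91.35 j7 -50.8 gap 0.0099 t 23.2 tilt -1.0
shift mm [ 0.25 -1.4  92.3 ]
turn -0.0484802483376825
[-0.87453626  0.09714686 -0.99184877] [ 0.05896005 -0.0768585   0.02026507]
```

```bash
python3 -m crank '-.9 0 -.0014 .012 0;-.9 0 0 .025 0;-.9 0 0 .025 0;-.9 0 0 .018 0;-.9 0 0 .010 0;-.9 0 0 .005 0;-.9 0 0 0 0;-.9 0 0 0 0' >/dev/null
python3 - <<'E'
from h import *
rel((.4795,.3743,.033),91.4)
s=robot.read_state();print(s['ft_force'],s['moment'])
c=cap('wrist'); save(c,'w5.png',k=1.5)
E
```

```text
tcp [0.4797 0.3758 0.0481] head 91.36 j7 -53.8 gap 0.0097 t 24.2 tilt -1.0
shift mm [-1.47 -0.22 15.09]
turn -0.040640127749441035
[-0.16661888 -0.06809341 -0.78881599] [ 0.00701755 -0.09902584  0.0062205 ]
```

View pics/w5.png

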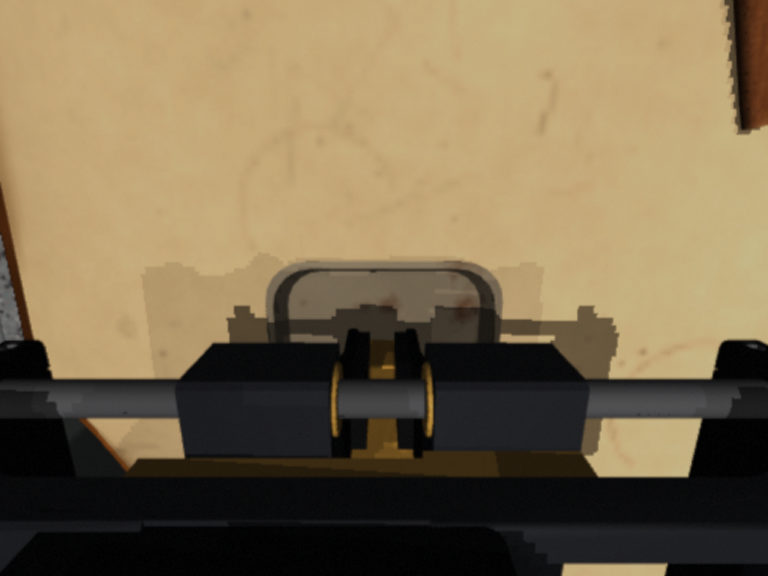

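The tab between the pads at (382,365) is centred across the dish, whose rims are at columns 268 and 500. Lower slowly with force checks.

```bash
cat > cf.py <<'E'
import sys
from h import *
s=robot.read_state(); print('  z',s['eef_pos'][2].round(4),'F',s['ft_force'].round(1),'M',s['moment'].round(2)); sys.exit(int(s['ft_force'][2]>2))
E
python3 -m crank '-.9 -.0012 0 .004 0;-.9 0 0 .004 0;-.9 0 0 .004 0;-.9 0 0 .002 0;-.9 0 0 0 0' >/dev/null; python3 cf.py &&
python3 -m crank '-.9 0 0 .0008 0;-.9 0 0 .0008 0' >/dev/null && python3 cf.py &&
python3 -m crank '-.9 0 0 .0008 0;-.9 0 0 .0008 0' >/dev/null && python3 cf.py &&
python3 -m crank '-.9 0 0 .0008 0;-.9 0 0 .0008 0' >/dev/null && python3 cf.py &&
python3 -m crank '-.9 0 0 .0008 0;-.9 0 0 .0008 0' >/dev/null && python3 cf.py &&
python3 -m crank '-.9 0 0 .0008 0;-.9 0 0 .0008 0' >/dev/null && python3 cf.py
```

```text
z 0.0331 F [ 0.5 -0.  -0.7] M [ 0.03 -0.1  -0.02]
  z 0.0318 F [-0.2 -0.7 -0.4] M [ 0.05 -0.08 -0.01]
  z 0.0301 F [-0.  -0.9 -0.7] M [-0.01 -0.1   0.  ]
  z 0.0285 F [ 0.4 -1.5 -0. ] M [ 0.05 -0.11 -0.01]
  z 0.027 F [-0.2 -0.8  0.8] M [-0.09 -0.04 -0.02]
  z 0.0257 F [-1.2  0.4  2.5] M [-0.14  0.13 -0.13]
```

```bash
python3 -m crank '-.9 0 0 0 0;-.9 0 0 0 0' >/dev/null; python3 cf.py; python3 -m crank '-.7 0 0 0 0;-.6 0 0 0 0;-.5 0 0 0 0;-.45 0 0 0 0;-.45 0 0 0 0;-.45 0 0 0 0' 5; python3 cf.py; python3 -m crank '-.45 0 0 -.005 0;-.45 0 0 -.01 0;-.45 0 0 -.015 0;-.45 0 0 -.03 0;-.45 0 0 -.05 0;-.45 0 0 -.05 0;-.45 0 -.05 0 0;-.45 0 -.05 0 0;-.45 0 0 0 0;-.45 0 0 0 0'
python3 - <<'E'
from h import *
c=cap('top'); save(c,'t3.png',(110,150,330,310),3.6)
E
```

```text
z 0.0255 F [-0.7  0.8  2.7] M [-0.13  0.17 -0.03]
time: 27.12
eef_pos: [0.4792, 0.3742, 0.0253]
orientation: [2.195, 2.248, 0.0]
ft_force: [-0.4, 0.1, 0.4]
finger_gap: 0.024
gripper_force: 0.0
  z 0.0253 F [-0.4  0.1  0.4] M [ 0.04 -0.11  0.03]
time: 28.38
eef_pos: [0.38, 0.372, 0.1864]
orientation: [2.195, 2.247, 0.003]
ft_force: [-0.3, 0.5, -0.1]
finger_gap: 0.0244
gripper_force: 0.0
```

View pics/t3.png

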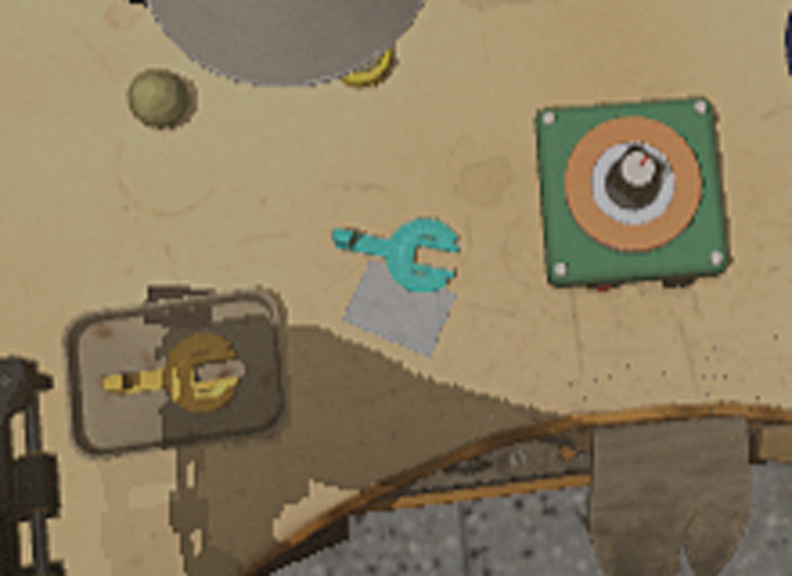

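The washer lies lengthways in the dish at (190,375), tab up. The knob is still backed off at (637,170), and the look-alike and the bystanders I can see haven't moved. Handing in.

```bash
python3 -c "
from cell import robot
print(robot.finish_job())"
```

```text
the job is handed in; nothing more can be done
None
```

I handed the job in at about 28 s: the knob was backed off clockwise until the torque showed its stop, and the brass washer lies lengthways in the steel dish, tab up. The hand-in gave no verdict.

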